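Reload the stall's bench stapler

TASK

Load the strip of staples into the open magazine of the bench stapler: push the strip back against the spring follower until its front end goes down behind the nose lip, press it down to lie flat on the magazine floor, then slide the cover rail forward over it until it is fully home. Be gentle: do not ram the strip against the end of the follower's travel or force it down on the lip. Leave the stones and tools alone.

Things in the scene. Friction and masses are not known exactly. Their poses are not given: they have to be found in the camera images.
- stapler: Fixed bench stapler magazine: grey base 232 x 60 mm, underside z = 0, from x = -110 to 122 mm. x runs along the channel from the nose lip (-x end, nearer the robot) to the spring end; z up. On it sits an aluminium insert (channel, lip, follower), clamped anywhere within 16 mm of its middle place along x; this is not measured: see or feel it. Over 18 N between strip and stapler damages them.
- lip_middle (a point): Fixed point on the base (stapler x -80, z 14 mm): foot of the lip's inner face if the insert is at its middle place. Lined channel floor z = 14 mm, 18 mm wide, centred on stapler y = 0. The lip is a wall 8 mm thick, 7 mm high over the floor. Behind it, flared cheeks 20 mm long, up to z = 28 mm; then sides open for fingers; rear cheeks up to z = 28 mm, flared mouth at x = -24 to -16 mm.
- follower_middle (a point): Fixed point on the base (stapler x -25, z 23 mm): front face of the resting follower if the insert is at its middle place. The dark steel follower is 12 mm wide, z = 15 to 31 mm, and slides 28 mm to +x up to a hard stop; its spring needs 2 N to start, 3.7 N at the stop. It rests 55 mm behind the lip, so an 80 mm strip fits behind the lip with 3 mm of travel to spare.
- strip: Loose straight strip of glued steel staples, 80 x 13 x 22 mm, about 90 g, lying on the table. Origin: centre of its underside; x along its length, z up. Both ends are alike. Held between lip and follower, friction at its ends can keep it from sinking by itself: it wants pressing down on the floor with about 3 to 6 N.
- cover (a joint): Sliding cover rail of the stapler, m: 0 = fully back (open), 0.122 = fully home over the strip at a hard stop; grows as the rail moves to the stapler's -x. Friction 4 N. An inverted U of dark steel, 86 x 42 mm, top at z = 41 mm, underside at 38 mm; at 0 its front edge is at the stapler's x = +32 mm.
- cover_fin (a point): Centre of the top of the black thumb fin on the cover rail; the fin is 32 mm long (stapler x), 12 mm thick (stapler y) and stands 22 mm up from the rail's top, its top 63 mm over the table. Moves with the rail.
- loupe: Folding loupe, 31 x 70 x 13 mm, bystander. Origin: centre of its underside.
- tweezers: Steel tweezers, 18 x 113 x 8 mm, bystander. Origin: centre of the underside.
- plum_stone: Plum-coloured pebble, 36 x 44 x 30 mm, bystander. Origin: centre of its underside.

How it is judged (in metres and radians):
On the way, in this order (a step that is already met when the one before it is completed fails the run):
1. the strip lies flat on the magazine floor between lip and follower (x of strip in the frame of stapler between -0.06 and -0.02 m and y of strip in the frame of stapler between -0.0035 and 0.0035 m and z of strip in the frame of stapler between 0.011 and 0.016 m and angle between strip's own z axis and vertical below 0.06 rad and angle between the x axis of strip and the x axis of stapler, either way round below 0.06 rad), for 0.2 s.
2. the cover rail is slid fully home over the strip (value of joint cover above 0.119 m), for 0.2 s.
At the end, for the whole second after the job is handed in: The strip lies at rest in the channel on the magazine floor (underside 11 to 16 mm over the stapler's underside), within 3.5 mm of the channel's centre line, within 3.5 degrees of level and of the channel's direction, and lengthwise behind the lip; the cover rail is within 3 mm of fully home (all of step 1 and value of joint cover above 0.119 m and linear speed of strip below 0.02 m/s); the robot touches nothing.
It fails at once if strip and stapler pressed together with more than 18 N (contact force between strip and stapler above 18 N).
It fails at once if a bystander is moved more than 15 mm (distance of any of loupe, tweezers, plum_stone from where it was at the start of the episode above 0.015 m).
It also fails if it takes over 64 s, if anything falls off the work surface, if the arm or the gripper's body presses on something with over 40 N, if the wrist force passes 120 N, or if a joint passes its speed limit or range.

ROBOT

A 6-joint arm with a two-finger parallel gripper is mounted at the origin on a cart in front of the work surface, level with it; the furniture and walls round the work are solid. World frame = base frame: x ahead of the robot, y to its left, z up, the work surface at z = 0. Lengths are in mm, angles in degrees, forces in N, time in s.
With the tool pointing down it reaches from about 350 to 850 mm from the base axis. Payload 8.1 kg.
Tool frame: the origin (TCP) lies at the very end of the fingers, on their centre line; the grasp point (between the pads) lies 19 mm behind it (tcp_to_grasp is the distance from the TCP to the grasp point, in mm); z points along the fingers, x is the direction in which the jaws open and shut, and the axes are right-handed (so a half turn about z gives the same grasp; the last joint's range is limited). The gripper opens to 85 mm and grips with 20 to 120 N. Pads are 22 mm wide; open, the fingers measure 114 mm over their backs; the gripper's body (76 mm by 85 mm) begins 54 mm behind the grasp point. The pads swing forward as they close: fully open they stand 13 mm farther back than shut.
Start: joints at [-76.226, 7.471, 85.268, -0, 87.261, -4.893], TCP at [192.06, -568.435, 231.292] pointing down, gripper open.
Joint ranges: [-169.43, 169.43], [-51.17, 129.36], [1.28, 143.12], [-76.62, 256.62], [0, 156.53], [-152.29, 152.29]. Speed limits (degrees/s): [136.94, 136.94, 159.86, 180, 180, 180].

INTERFACE

Orientations are given as [roll, pitch, yaw] about the fixed x, y, z axes, in that order (R = Rz(yaw) Ry(pitch) Rx(roll)).
In Python, from bench import * gives the robot as it stands. The module is installed in compiled form; this text tells all that it offers.
- The arm moves only by the tool apply_moves, never from a script. Its argument "targets" is text: rows parted by semicolons, each of 7 numbers parted by spaces: the turn, a rotation vector about the tool's x, y, z in rad, then the shift along the tool's x, y, z in cm, then the finger opening in cm, from 0 to 8.54. A call has exactly 5 rows; each row is the pose to reach, as a shift and turn from the pose commanded when the call began, along the tool's axes at that moment; what a row does not reach only later rows make up. A row lasts 1/10 s, in which the tool goes at most 50 mm and 8.59 degrees, less where a joint would pass 70% of its speed; a pose out of reach is approached as far as the arm can. A call with a gripper value outside its range is refused whole. The fingers move at their own pace and stop on an object; "force" is the grip in N (left out, the last holds). Time passes only in rows, so rows that repeat a pose let the fingers close, or fill a call up. It gives the time, the measured TCP pose, the force and the opening at its end, in the units of the state.
- sense(): the state, without advancing time (a new reading comes with each control period).
- snapshot(name): name is "scene" or "top"; returns the picture (420x560x3 uint8, red, green, blue); there is no depth.
- camera_model(name): a dict with "fx", "fy", "cx", "cy" (pixels), "k1" (the pictures are not rectified: a ray, as slopes to the right and down, at radius r is drawn at 1 + k1 r^2 times it, then the intrinsics apply), "position" and "attitude" of the camera in the world. Camera axes: x right, y up, looking along -z (the intrinsics and any distortion apply to the point x, -y, -z); pixel columns grow to the right and rows downward; lengths in mm; the calibration is good to about 2 mm. A picture is of the moment at which its call begins. camera_model takes no time and is no camera call.
- hand_in(): hands the job in, once; it reports no verdict.
Trained networks look in the newest picture that a camera, given by its name, has taken for a name from the list of things; names that differ only in an ending like _2 or _b are one class to them, and where a whole thing is asked for, a point or a joint stands for the part that bears it (a point fixed in the world has none). Each returns a list of dicts, best first, with "confidence" (0 to 1); they miss things now and then, are a little off and sometimes report something else, mostly with a low value. They report only what shows in the picture. A call takes as long as a camera call.
- recognise(camera, query): "at" ([row, column] in pixels, amid what is visible of it).
- place_of(camera, query): "at" ([row, column] in pixels: a listed point, or the origin of a listed thing).
The state is a dict: "time": time; "joint_pos": joint angles; "qd": joint speeds; "joint_efforts": joint torques, N m; "tool_pos": TCP position; "tcp_rot": TCP orientation; "ft_force": force on the tool from outside, world axes, zero at the start; "wrist_torque": the same for the moment, N m; "finger_gap": finger opening in mm.
Only numpy, scipy, OpenCV 4.12 (cv2) and the standard library are available. Lean on these libraries where they do the work, as an engineer would, in place of code of your own. Each camera call takes 0.05 s, during which the arm holds its last target. There are 200 camera calls.

## Working session

There is one attempt and no reset: what is moved stays moved. The work goes in short steps, Python scripts to look and compute and a tool call to move; the robot and the scene stay as the last step left them, time stands still between calls to the robot, and variables do not carry over. Pictures are saved under pics/ and viewed, about 8 in all and at most 12, crops included, and the job is handed in when it is done.

Besides the shell and the picture viewer there is one more tool, called after "Call:" in YAML: its name, and indented under it one key for each argument. apply_moves: Moves the arm, as the interface text tells. Its arguments: {"type":"object","properties":{"targets":{"type":"string"},"force":{"type":"number"}},"required":["targets"]}

```bash
mkdir -p pics
cat > h.py <<'E'
from bench import *
import numpy as np, cv2
from scipy.spatial.transform import Rotation as R
def cam(n):
    m=camera_model(n); return m
def att(m):
    a=np.array(m["attitude"],float)
    if a.shape==(3,3): return a
    return R.from_euler('xyz',a,degrees=True).as_matrix()
def ray(m,rc):
    d=np.array([(rc[1]-m["cx"])/m["fx"],(rc[0]-m["cy"])/m["fy"]]); u=d.copy()
    for _ in range(20): u=d/(1+m["k1"]*(u@u))
    return att(m)@np.array([u[0],-u[1],-1.])
def pt(m,rc,z):
    p=np.array(m["position"],float); d=ray(m,rc); return p+d*(z-p[2])/d[2]
def px(m,P):
    q=att(m).T@(np.array(P,float)-np.array(m["position"])); u=np.array([q[0],-q[1]])/-q[2]
    u=u*(1+m["k1"]*(u@u)); return [u[1]*m["fy"]+m["cy"],u[0]*m["fx"]+m["cx"]]
def save(n,f,crop=None,s=1):
    i=snapshot(n)[:,:,::-1]
    if crop: i=i[crop[0]:crop[1],crop[2]:crop[3]]
    cv2.imwrite('pics/'+f,cv2.resize(i,None,fx=s,fy=s,interpolation=cv2.INTER_CUBIC))
E
python3 - <<'E'
from h import *
s=sense();print(s)
for c in("top","scene"):
    print(c,camera_model(c)); save(c,c+'0.png',s=1.4)
    for q in("stapler","lip_middle","follower_middle","strip","cover_fin","loupe","tweezers","plum_stone"):
        z={"lip_middle":14,"follower_middle":23,"cover_fin":63}.get(q,0)
        m=camera_model(c)
        print(c,q,[(np.round(d["at"]),round(d["confidence"],2),np.round(pt(m,d["at"],z))[:2]) for d in place_of(c,q)[:2]])
E
```

```text
{'time': 0.0, 'joint_pos': array([-7.62266252e+01,  7.51634619e+00,  8.53296674e+01,  3.11787021e-03,
        8.72614651e+01, -4.89403488e+00]), 'qd': array([ 0.00165739, -0.01999708, -0.05118825,  0.04357329, -0.05281088,
       -0.07700532]), 'joint_efforts': array([-5.43915721e-04, -5.69400537e+01, -5.00543725e+01, -1.97142240e-04,
        1.50649360e-02, -4.78407372e-06]), 'tool_pos': array([ 191.94303743, -567.88756072,  230.22780717]), 'tcp_rot': array([-1.79987728e+02,  1.06821202e-01, -7.13327307e+01]), 'ft_force': array([ 0.83664956, -0.32407978,  0.16441759]), 'wrist_torque': array([ 0.03290326, -0.03420744,  0.01794606]), 'finger_gap': 85.55792217238786}
top {'fx': 470.79990317817453, 'fy': 470.79990317817453, 'cx': 280.39236386210104, 'cy': 213.68386932756582, 'k1': -0.025967257348974475, 'position': array([365.10479372, 245.67032981, 914.6749244 ]), 'attitude': array([  8.92403803,  -1.8475746 , -89.68559484])}
top stapler [(array([182., 351.]), 0.67, array([574.,  76.]))]
top lip_middle [(array([220., 350.]), 0.96, array([495.,  81.]))]
top follower_middle [(array([190.
[... 507 characters left out ...]
y([-152.11868163,  594.12014133,  564.84019107]), 'attitude': array([  56.48244218,    0.72764695, -119.96550634])}
scene stapler [(array([204., 316.]), 0.63, array([569.,  86.]))]
scene lip_middle [(array([216., 336.]), 0.63, array([497.,  88.]))]
scene follower_middle [(array([196., 326.]), 0.82, array([553.,  72.])), (array([282., 325.]), 0.17, array([339., 223.]))]
scene strip [(array([300., 212.]), 0.83, array([417., 390.]))]
scene cover_fin [(array([164., 300.]), 0.86, array([639.,  83.])), (array([253., 382.]), 0.74, array([313., 133.]))]
scene loupe []
scene tweezers [(array([254., 380.]), 0.63, array([370.,  80.]))]
scene plum_stone [(array([222., 209.]), 0.86, array([625., 304.]))]
```

Run:
```python
from h import *
save("top",'t1.png',(110,310,150,420),2.9)
save("scene",'s1.png',(130,330,150,420),2.9)
```

```text
(no output)
```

View pics/t1.png

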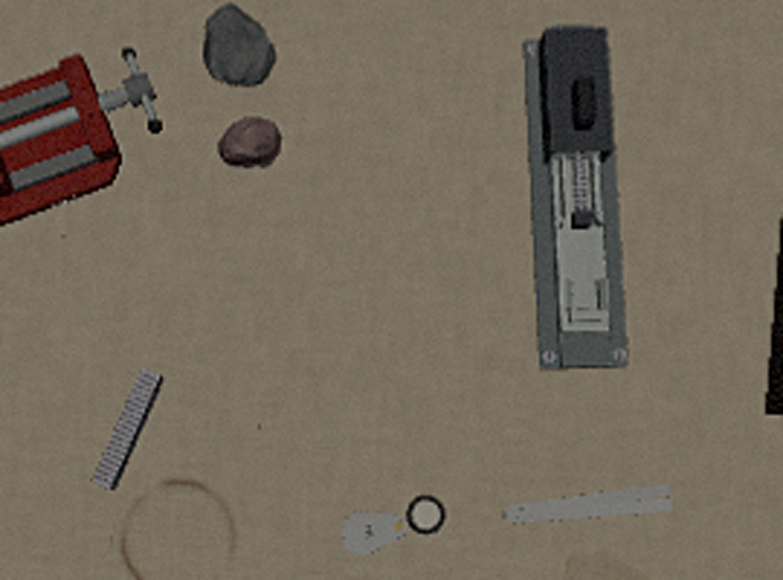

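View pics/s1.png

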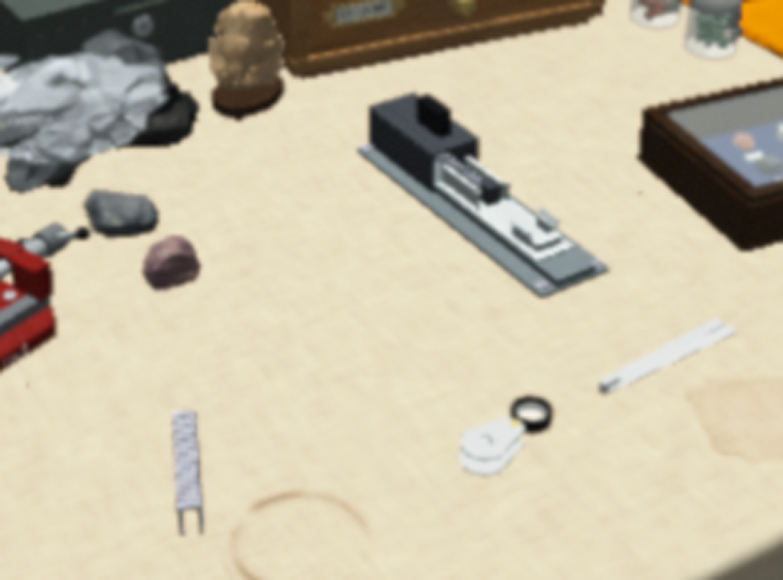

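The top crop shows the stapler running up the picture (base corners about (541,369), (627,366) and (526,40)) and the strip at about (128,430). The stones, loupe and tweezers are clear of both. The scene crop agrees. I need finer pixels on the stapler.

Run:
```python
from h import *
i=np.mean([snapshot("top")[:,:,::-1].astype(float) for _ in range(6)],0)
a=i[112:242,325:371]; a=cv2.resize(np.clip(a*1.7,0,255).astype(np.uint8),None,fx=6,fy=6,interpolation=cv2.INTER_CUBIC)
a=cv2.rotate(a,cv2.ROTATE_90_CLOCKWISE)  # x' = H-1-y
b=i[232:286,175:215]; b=cv2.resize(np.clip(b*1.7,0,255).astype(np.uint8),None,fx=6,fy=6,interpolation=cv2.INTER_CUBIC)
b=cv2.rotate(b,cv2.ROTATE_90_CLOCKWISE)
out=np.zeros((530,790,3),np.uint8); out[:276,:780]=a; out[280:520,:324]=b
j=np.mean([snapshot("scene")[:,:,::-1].astype(float) for _ in range(6)],0)
c=j[155:235,268:364]; c=cv2.resize(c.astype(np.uint8),None,fx=4.5,fy=3,interpolation=cv2.INTER_CUBIC); out[280:520,340:772]=c
cv2.imwrite('pics/c2.png',out)
cv2.imwrite('top.png',i.astype(np.uint8));cv2.imwrite('scene.png',j.astype(np.uint8))
```

```text
(no output)
```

View pics/c2.png

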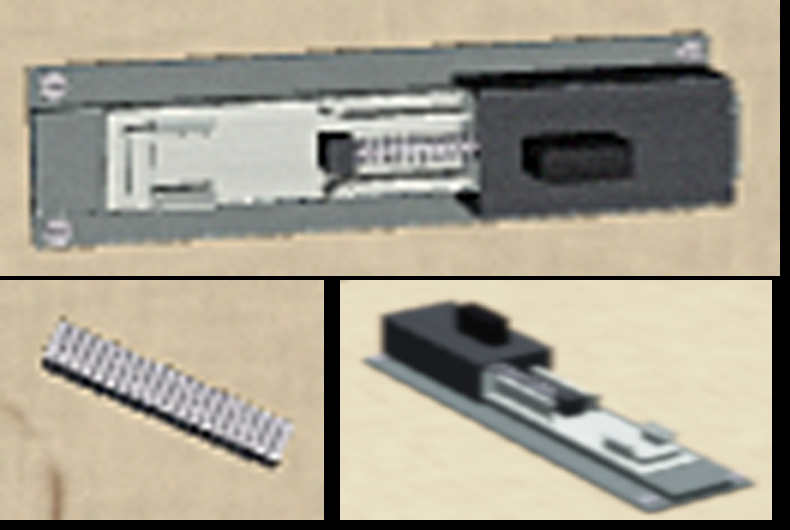

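Stapler crop: base corners at (27,67), (35,247), (708,34) in crop pixels. The lip lies between x' 128 and 153, the cheeks run from 155 to 213, and the follower front is at 320. The strip's top face runs from (63,320) to (292,425).

Run:
```python
from h import *
from scipy.optimize import least_squares
m=camera_model("top")
f=lambda x,y:[112+(779-x)/6,325+y/6]
g=lambda x,y:[232+(323-x)/6,175+(y-280)/6]
for z in (0,4,6,8):
    c=[pt(m,f(*q),z)[:2] for q in((27,67),(35,247),(708,34))]
    print(z,np.round(c,1),np.linalg.norm(c[1]-c[0]),np.linalg.norm(c[2]-c[0]),np.degrees(np.arctan2(*(c[2]-c[0])[::-1])))
def P(s,x,y,z): 
    t=s[2]; return [s[0]+np.cos(t)*x-np.sin(t)*y,s[1]+np.sin(t)*x+np.cos(t)*y,z]
obs=[(f(27,67),(-110,30,None)),(f(35,247),(-110,-30,None)),(f(708,34),(122,30,None))]
def res(s):
    return np.ravel([np.array(px(m,P(s,a,b,s[3])))-q for q,(a,b,_) in obs])
r=least_squares(res,[570,80,0,5],x_scale=[1,1,.01,1]); s=r.x; print('stapler',s[:2],np.degrees(s[2]),s[3],r.fun.round(2))
# lip/follower in stapler frame
for n,q,z in(("lipin",f(153,158),21),("lipout",f(128,158),21),("cheekL",f(213,127),28),("cheekR",f(213,186),28),("folL",f(320,133),31),("folR",f(320,170),31),("finF",f(540,158),63),("finL",f(585,140),63),("finR",f(585,176),63),("coverF",f(478,150),41),("coverB",f(738,150),41)):
    w=pt(m,q,z)[:2]; t=s[2]; d=w-s[:2]; print(n,w.round(1),np.round([np.cos(t)*d[0]+np.sin(t)*d[1],-np.sin(t)*d[0]+np.cos(t)*d[1]],1))
# strip top corners: order nose
for q in((63,320),(46,358),(292,425),(276,462)): print('strip',pt(m,g(*q),22)[:2].round(1))
```

```text
0 [[463.2 107.3]
 [466.3  48. ]
 [695.4 115.4]] 59.42263406337671 232.39516444030426 2.0101831847592826
4 [[462.8 107.9]
 [465.9  48.8]
 [694.  116. ]] 59.16277066282606 231.37886823171524 2.010183184759275
6 [[462.5 108.2]
 [465.7  49.3]
 [693.3 116.3]] 59.03283896255074 230.8707201274206 2.0101831847592724
8 [[462.3 108.5]
 [465.4  49.7]
 [692.5 116.6]] 58.90290726227539 230.36257202312606 2.010183184759276
stapler [574.8593683   81.18638862] 1.9982255027006777 -1.1373316566087361 [-0.29 -0.11  0.24  0.18  0.05 -0.07]
lipin [501.9  80.5] [-72.9   1.9]
lipout [493.8  80.7] [-81.    2.3]
cheekL [520.2  91.4] [-54.3  12.2]
cheekR [520.4  72.4] [-54.7  -6.9]
folL [554.6  89.4] [-20.   9.]
folR [554.7  77.5] [-20.2  -3. ]
finF [618.3  86. ] [43.6  3.3]
finL [632.9  91.4] [58.3  8.2]
finR [633.  80.] [58.1 -3.2]
coverF [604.2  84.8] [29.5  2.6]
coverB [691.5  83.2] [116.7  -2.1]
strip [386.7 401.9]
strip [381.6 389.9]
strip [458.8 371.5]
strip [453.8 359.7]
```

```bash
cat >> h.py <<'E'
def plan(p,yaw,q,yaw2,g,n=5):
    "p,q world mm; prints 5 rows"
    T=R.from_euler('xyz',[180,0,yaw],degrees=True)
    d=T.inv().apply(np.array(q,float)-p)/10; w=-np.radians(yaw2-yaw)
    print("; ".join("0 0 %.4g %.2f %.2f %.2f %g"%(round(w*k,3),*(d*k),g) for k in [min(1,(i+1)/n) for i in range(5)]))
E
python3 - <<'E'
from h import *
W=[(192,-568,231),(350,-400,231),(480,-220,231),(500,20,231),(470,250,231),(420,381,120)]
y=-71.33
for a,b in zip(W,W[1:]): plan(a,y,b,y+27.68,8.5); y+=27.68
E
```

```text
0 0 -0.097 -2.17 -4.07 -0.00 8.5; 0 0 -0.193 -4.34 -8.14 -0.00 8.5; 0 0 -0.29 -6.51 -12.21 -0.00 8.5; 0 0 -0.386 -8.69 -16.28 -0.00 8.5; 0 0 -0.483 -10.86 -20.35 -0.00 8.5
0 0 -0.097 -0.60 -4.40 -0.00 8.5; 0 0 -0.193 -1.21 -8.80 -0.00 8.5; 0 0 -0.29 -1.81 -13.20 -0.00 8.5; 0 0 -0.386 -2.41 -17.60 -0.00 8.5; 0 0 -0.483 -3.02 -22.00 -0.00 8.5
0 0 -0.097 -0.94 -4.72 -0.00 8.5; 0 0 -0.193 -1.87 -9.45 -0.00 8.5; 0 0 -0.29 -2.81 -14.17 -0.00 8.5; 0 0 -0.386 -3.74 -18.90 -0.00 8.5; 0 0 -0.483 -4.68 -23.62 -0.00 8.5
0 0 -0.097 0.35 -4.63 -0.00 8.5; 0 0 -0.193 0.69 -9.25 -0.00 8.5; 0 0 -0.29 1.04 -13.88 -0.00 8.5; 0 0 -0.386 1.38 -18.50 -0.00 8.5; 0 0 -0.483 1.73 -23.13 -0.00 8.5
0 0 -0.097 0.89 -2.66 2.22 8.5; 0 0 -0.193 1.78 -5.32 4.44 8.5; 0 0 -0.29 2.67 -7.98 6.66 8.5; 0 0 -0.386 3.56 -10.64 8.88 8.5; 0 0 -0.483 4.45 -13.30 11.10 8.5
```

Call:
apply_moves:
  targets: "0 0 -0.097 -2.17 -4.07 0 8.5; 0 0 -0.193 -4.34 -8.14 0 8.5; 0 0 -0.29 -6.51 -12.21 0 8.5; 0 0 -0.386 -8.69 -16.28 0 8.5; 0 0 -0.483 -10.86 -20.35 0 8.5"
  force: 30

```text
time: 2.1
tool_pos: [351.0, -399.0, 231.5]
tcp_rot: [180.0, -0.0, -43.5]
ft_force: [0.7, -0.0, 0.6]
finger_gap: 84.9
```

Call:
apply_moves:
  targets: "0 0 -0.097 -0.60 -4.40 0 8.5; 0 0 -0.193 -1.21 -8.80 0 8.5; 0 0 -0.29 -1.81 -13.20 0 8.5; 0 0 -0.386 -2.41 -17.60 0 8.5; 0 0 -0.483 -3.02 -22.00 0 8.5"

```text
time: 2.6
tool_pos: [481.0, -218.8, 231.6]
tcp_rot: [180.0, -0.0, -15.8]
ft_force: [0.2, -0.9, 0.7]
finger_gap: 85.2
```

Call:
apply_moves:
  targets: "0 0 -0.097 -0.94 -4.72 0 8.5; 0 0 -0.193 -1.87 -9.45 0 8.5; 0 0 -0.29 -2.81 -14.17 0 8.5; 0 0 -0.386 -3.74 -18.90 0 8.5; 0 0 -0.483 -4.68 -23.62 0 8.5"

```text
time: 3.1
tool_pos: [500.1, 21.5, 231.6]
tcp_rot: [180.0, -0.0, 11.9]
ft_force: [1.3, -0.2, -0.1]
finger_gap: 84.8
```

Call:
apply_moves:
  targets: "0 0 -0.097 0.35 -4.63 0 8.5; 0 0 -0.193 0.69 -9.25 0 8.5; 0 0 -0.29 1.04 -13.88 0 8.5; 0 0 -0.386 1.38 -18.50 0 8.5; 0 0 -0.483 1.73 -23.13 0 8.5"

```text
time: 3.6
tool_pos: [469.8, 251.4, 231.6]
tcp_rot: [180.0, -0.0, 39.6]
ft_force: [1.0, 0.2, -0.4]
finger_gap: 85.2
```

Call:
apply_moves:
  targets: "0 0 -0.097 0.89 -2.66 2.22 8.5; 0 0 -0.193 1.78 -5.32 4.44 8.5; 0 0 -0.29 2.67 -7.98 6.66 8.5; 0 0 -0.386 3.56 -10.64 8.88 8.5; 0 0 -0.483 4.45 -13.30 11.10 8.5"

```text
time: 4.1
tool_pos: [419.8, 381.7, 119.6]
tcp_rot: [180.0, -0.0, 67.3]
ft_force: [0.1, 0.0, -0.5]
finger_gap: 85.0
```

Call:
apply_moves:
  targets: "0 0 0 0 0 3 8.5; 0 0 0 0 0 6 8.5; 0 0 0 0 0 9 8.5; 0 0 0 0 0 11.5 8.5; 0 0 0 0 0 11.5 8.5"

```text
time: 4.6
tool_pos: [417.4, 378.4, 1.1]
tcp_rot: [-179.8, 0.4, 67.0]
ft_force: [0.2, 0.1, -0.5]
finger_gap: 84.8
```

Run:
```python
from h import *
s=sense();print(s["tool_pos"],s["ft_force"])
save("top",'g.png',(220,300,165,245),5)
```

```text
[417.36076868 378.43214731   1.1232667 ] [ 0.20674183  0.06509922 -0.54854892]
```

View pics/g.png

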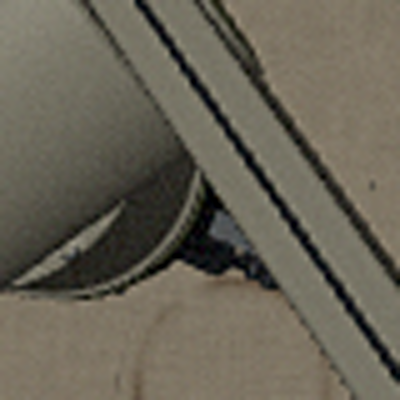

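The arm hides the strip in this view, so it tells me little about the grasp. I'll let the arm settle, then close.

Call:
apply_moves:
  targets: "0 0 0 0 0 -0.2 8.5; 0 0 0 0 0 -0.2 8.5; 0 0 0 0 0 -0.2 8.5; 0 0 0 0 0 -0.2 8.5; 0 0 0 0 0 -0.2 8.5"

```text
time: 5.15
tool_pos: [420.6, 380.8, 7.9]
tcp_rot: [180.0, -0.0, 67.0]
ft_force: [-0.2, 0.4, 0.1]
finger_gap: 84.9
```

Call:
apply_moves:
  targets: "0 0 0 0 0 0.15 6; 0 0 0 0 0 0.25 4; 0 0 0 0 0 0.25 1; 0 0 0 0 0 0.25 1; 0 0 0 0 0 0.25 1"
  force: 60

```text
time: 5.65
tool_pos: [420.3, 380.6, 4.8]
tcp_rot: [180.0, 0.0, 67.0]
ft_force: [-2.4, -2.5, 24.3]
finger_gap: 12.4
```

Call:
apply_moves:
  targets: "0 0 0 0 0 0 0.5; 0 0 0 0 0 0 0.5; 0 0 0 0 0 0 0.5; 0 0 0 0 0 0 0.5; 0 0 0 0 0 0 0.5"

```text
time: 6.15
tool_pos: [420.4, 380.7, 4.9]
tcp_rot: [180.0, -0.0, 67.0]
ft_force: [-0.5, 0.1, 1.8]
finger_gap: 11.5
```

Call:
apply_moves:
  targets: "0 0 0 0 0 -1 0.5; 0 0 0 0 0 -3 0.5; 0 0 0 0 0 -5 0.5; 0 0 0 0 0 -7 0.5; 0 0 0 0 0 -9 0.5"

```text
time: 6.65
tool_pos: [420.1, 380.4, 96.0]
tcp_rot: [-180.0, 0.0, 67.0]
ft_force: [-0.1, -0.3, -0.8]
finger_gap: 11.8
```

Run:
```python
from h import *
plan((0,0,0),67,(470-420.4,250-380.7,30),92,0.5); 
s=sense();print(s["tool_pos"],s["ft_force"],s["finger_gap"])
save("scene",'g2.png',(200,330,130,300),4.5)
```

```text
0 0 -0.087 -2.02 1.93 -0.60 0.5; 0 0 -0.175 -4.04 3.87 -1.20 0.5; 0 0 -0.262 -6.06 5.80 -1.80 0.5; 0 0 -0.349 -8.07 7.74 -2.40 0.5; 0 0 -0.436 -10.09 9.67 -3.00 0.5
[420.06735757 380.43820308  95.96011736] [-0.11504351 -0.29905324 -0.83518423] 11.810897224412514
```

View pics/g2.png

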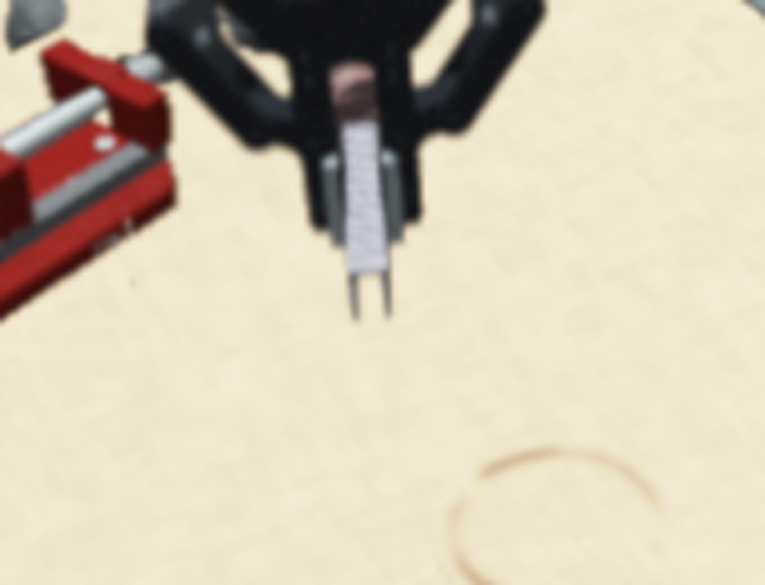

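The grasp is good: the strip sits straight and level between the pads, near end at about (368,272) and far end at (360,122). I'll carry it over the magazine.

Run:
```python
from h import *
m=camera_model("scene")
print([np.round(px(m,p),1) for p in((383.3,396,113),(456.9,364.8,113))],'obs [260.4 211.8] [227.1 210]')
plan((420.2,380.6,95),67,(470,235,115),79.5,0.5)
plan((470,235,115),79.5,(500,81.5,90),91.95,0.5)
```

```text
[array([258. , 211.8]), array([226.3, 210.8])] obs [260.4 211.8] [227.1 210]
0 0 -0.044 -2.29 2.05 -0.40 0.5; 0 0 -0.087 -4.58 4.11 -0.80 0.5; 0 0 -0.131 -6.87 6.16 -1.20 0.5; 0 0 -0.175 -9.17 8.22 -1.60 0.5; 0 0 -0.218 -11.46 10.27 -2.00 0.5
0 0 -0.043 -2.91 1.15 0.50 0.5; 0 0 -0.087 -5.82 2.30 1.00 0.5; 0 0 -0.13 -8.73 3.45 1.50 0.5; 0 0 -0.174 -11.64 4.60 2.00 0.5; 0 0 -0.217 -14.55 5.75 2.50 0.5
```

Call:
apply_moves:
  targets: "0 0 -0.044 -2.29 2.05 -0.40 0.5; 0 0 -0.087 -4.58 4.11 -0.80 0.5; 0 0 -0.131 -6.87 6.16 -1.20 0.5; 0 0 -0.175 -9.17 8.22 -1.60 0.5; 0 0 -0.218 -11.46 10.27 -2.00 0.5"

```text
time: 7.2
tool_pos: [470.2, 233.8, 114.7]
tcp_rot: [-180.0, 0.0, 79.6]
ft_force: [0.4, 0.3, -0.4]
finger_gap: 11.3
```

Call:
apply_moves:
  targets: "0 0 -0.043 -2.91 1.15 0.50 0.5; 0 0 -0.087 -5.82 2.30 1.00 0.5; 0 0 -0.13 -8.73 3.45 1.50 0.5; 0 0 -0.174 -11.64 4.60 2.00 0.5; 0 0 -0.217 -14.55 5.75 2.50 0.5"

```text
time: 7.7
tool_pos: [500.1, 80.2, 89.4]
tcp_rot: [-180.0, -0.0, 92.1]
ft_force: [1.0, -1.0, -0.3]
finger_gap: 11.5
```

Call:
apply_moves:
  targets: "0 0 0 0 0 0.5 0.5; 0 0 0 0 0 1 0.5; 0 0 0 0 0 1.5 0.5; 0 0 0 0 0 2 0.5; 0 0 0 0 0 2 0.5"

```text
time: 8.2
tool_pos: [499.4, 82.3, 68.8]
tcp_rot: [-179.9, -0.0, 92.0]
ft_force: [-0.1, 0.2, -1.4]
finger_gap: 11.6
```

Run:
```python
from h import *
s=sense();print(s["tool_pos"],s["tcp_rot"],s["ft_force"],s["finger_gap"])
a=snapshot("top")[110:245,320:375,::-1]; b=snapshot("scene")[150:240,262:368,::-1]
a=cv2.resize(a,None,fx=4.4,fy=4.4,interpolation=cv2.INTER_CUBIC);a=np.clip(a*1.6,0,255).astype(np.uint8)
b=cv2.resize(b,None,fx=5,fy=5,interpolation=cv2.INTER_CUBIC)
o=np.zeros((600,790,3),np.uint8); o[:a.shape[0],:a.shape[1]]=a; o[:b.shape[0],250:250+b.shape[1]]=b; cv2.imwrite('pics/h1.png',o)
```

```text
[499.38952304  82.31251252  68.76216318] [-1.79904746e+02 -5.89110032e-03  9.20251476e+01] [-0.14538499  0.19477263 -1.38081955] 11.603806591305666
```

View pics/h1.png

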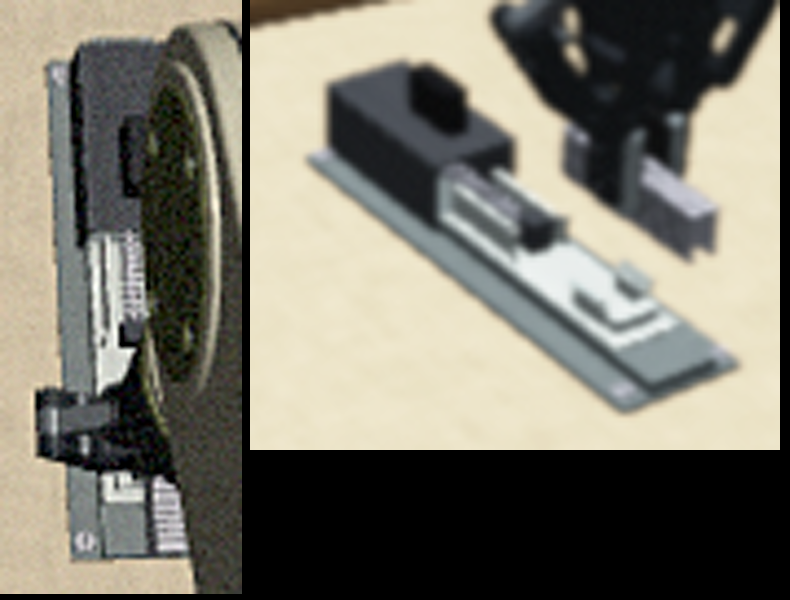

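The scene crop now shows the strip's front end at (690–718, 207–262) and, in the same view, the follower at (540,232), the cheeks at (590,302) and (637,273), and the lip. I'll overlay the model on it.

```bash
cat > ov.py <<'E'
from h import *
def draw(f,lipx,y0,yaw,strip=None,off=(0,0),r0=170,c0=300,h=60,w=80,k=9.5):
    img=snapshot("scene")[r0:r0+h,c0:c0+w,::-1]; img=cv2.resize(img,None,fx=k,fy=k,interpolation=cv2.INTER_CUBIC)
    m=camera_model("scene"); t=np.radians(yaw)
    def box(o,t,X,Y,Z,col):
        g=lambda x,y,z:[o[0]+np.cos(t)*x-np.sin(t)*y,o[1]+np.sin(t)*x+np.cos(t)*y,z]
        def p(v):
            a=px(m,g(*v)); return (int((a[1]+off[1]-c0+.5)*k),int((a[0]+off[0]-r0+.5)*k))
        V=[(x,y,z) for x in X for y in Y for z in Z]
        for i in range(8):
            for j in range(i):
                if sum(a!=b for a,b in zip(V[i],V[j]))==1: cv2.line(img,p(V[i]),p(V[j]),col,1,cv2.LINE_AA)
    o=(lipx,y0)
    box(o,t,(-8,0),(-9,9),(14,21),(0,0,255))
    box(o,t,(0,20),(-9,9),(14,28),(0,160,0))
    box(o,t,(55,65),(-6,6),(15,31),(255,0,0))
    if strip: x,y,z=strip; box((x,y),t,(-40,40),(-6.5,6.5),(z,z+22),(255,0,255))
    cv2.imwrite('pics/'+f,img)
E
python3 - <<'E'
from ov import *
s=sense()["tool_pos"]; print(s)
draw('o1.png',501,81.3,1.95,(s[0],s[1],s[2]-5))
E
```

```text
[500.02770315  82.1126968   69.64068781]
```

View pics/o1.png

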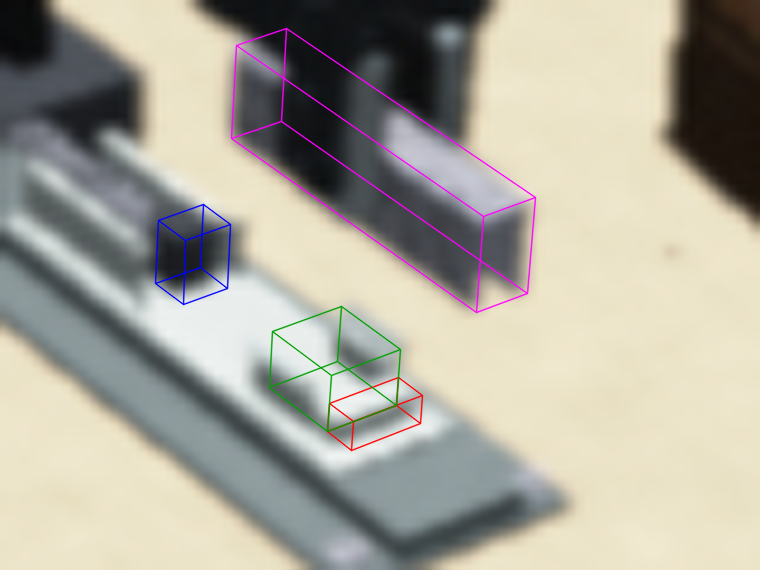

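The strip overlay fits the picture within about 1 px, so the camera and robot agree. The follower and lip boxes fit within about 1 mm. I'll lower the strip slowly in front of the follower, then feel for it.

Call:
apply_moves:
  targets: "0 0 0 -0.02 0.3 0.9 0.5; 0 0 0 -0.05 0.6 1.8 0.5; 0 0 0 -0.08 0.95 2.6 0.5; 0 0 0 -0.08 0.95 3.2 0.5; 0 0 0 -0.08 0.95 3.6 0.5"

```text
time: 8.85
tool_pos: [509.2, 80.9, 32.6]
tcp_rot: [-179.9, 0.0, 91.9]
ft_force: [-0.7, 0.1, -1.4]
finger_gap: 11.7
```

Call:
apply_moves:
  targets: "0 0 0 0 0 0.1 0.5; 0 0 0 0 0 0.2 0.5; 0 0 0 0 0 0.26 0.5; 0 0 0 0 0 0.26 0.5; 0 0 0 0 0 0.26 0.5"

```text
time: 9.35
tool_pos: [510.0, 81.1, 31.5]
tcp_rot: [180.0, -0.0, 92.0]
ft_force: [0.6, 0.5, -1.5]
finger_gap: 11.3
```

Call:
apply_moves:
  targets: "0 0 0 0 0.1 0 0.5; 0 0 0 0 0.2 0 0.5; 0 0 0 0 0.3 0 0.5; 0 0 0 0 0.4 0 0.5; 0 0 0 0 0.4 0 0.5"

```text
time: 9.85
tool_pos: [514.0, 81.2, 31.2]
tcp_rot: [180.0, -0.0, 92.0]
ft_force: [0.5, -0.8, -0.1]
finger_gap: 11.7
```

Call:
apply_moves:
  targets: "0 0 0 0 0.1 0 0.5; 0 0 0 0 0.2 0 0.5; 0 0 0 0 0.3 0 0.5; 0 0 0 0 0.4 0 0.5; 0 0 0 0 0.4 0 0.5"

```text
time: 10.35
tool_pos: [517.7, 81.3, 31.1]
tcp_rot: [-180.0, 0.0, 92.0]
ft_force: [0.0, 1.3, -1.1]
finger_gap: 11.5
```

Run:
```python
from h import *
f=[]
for _ in range(6): snapshot("scene"); f.append(sense()["ft_force"])
print(np.mean(f,0).round(2),np.std(f,0).round(2))
```

```text
[ 0.17 -0.39 -0.82] [0.24 0.27 0.43]
```

Call:
apply_moves:
  targets: "0 0 0 0 0.1 0 0.5; 0 0 0 0 0.2 0 0.5; 0 0 0 0 0.3 0 0.5; 0 0 0 0 0.4 0 0.5; 0 0 0 0 0.4 0 0.5"

```text
time: 11.15
tool_pos: [521.8, 81.4, 31.1]
tcp_rot: [-180.0, -0.0, 92.0]
ft_force: [-2.0, -0.9, 0.1]
finger_gap: 11.6
```

Run:
```python
from h import *
f=[]
for _ in range(6): snapshot("scene"); f.append(sense()["ft_force"])
print(np.mean(f,0).round(2),np.std(f,0).round(2))
```

```text
[-2.12  0.2  -0.36] [0.31 0.47 0.72]
```

Call:
apply_moves:
  targets: "0 0 0 0 -0.1 0 0.5; 0 0 0 0 -0.2 0 0.5; 0 0 0 0 -0.2 0 0.5; 0 0 0 0 -0.2 0 0.5; 0 0 0 0 -0.2 0 0.5"

```text
time: 11.95
tool_pos: [519.7, 81.3, 31.2]
tcp_rot: [-180.0, -0.0, 92.0]
ft_force: [-2.3, -0.5, -1.0]
finger_gap: 12.0
```

```bash
cat > f.py <<'E'
from h import *
f=[];p=[]
for _ in range(6): snapshot("scene"); s=sense(); f.append(s["ft_force"]); p.append(s["tool_pos"])
print(np.mean(f,0).round(2),np.mean(p,0).round(2))
E
python3 f.py
```

```text
[-2.56 -0.2  -1.34] [519.76  81.37  31.16]
```

Call:
apply_moves:
  targets: "0 0 0 0 -0.1 0 0.5; 0 0 0 0 -0.1 0 0.5; 0 0 0 0 -0.1 0 0.5; 0 0 0 0 -0.1 0 0.5; 0 0 0 0 -0.1 0 0.5"

```text
time: 12.75
tool_pos: [518.7, 81.3, 31.1]
tcp_rot: [-180.0, -0.0, 92.0]
ft_force: [-2.7, 0.3, -1.9]
finger_gap: 11.4
```

```bash
python3 f.py
```

```text
[-2.01  0.19 -1.17] [518.78  81.34  31.18]
```

Call:
apply_moves:
  targets: "0 0 0 0 0.2 0 0.5; 0 0 0 0 0.4 0 0.5; 0 0 0 0 0.6 0 0.5; 0 0 0 0 0.8 0 0.5; 0 0 0 0 0.9 0 0.5"

```text
time: 13.55
tool_pos: [528.0, 81.7, 31.2]
tcp_rot: [-180.0, -0.0, 92.0]
ft_force: [-1.8, 0.4, -0.4]
finger_gap: 11.5
```

Call:
apply_moves:
  targets: "0 0 0 0 0.2 0 0.5; 0 0 0 0 0.4 0 0.5; 0 0 0 0 0.6 0 0.5; 0 0 0 0 0.8 0 0.5; 0 0 0 0 0.9 0 0.5"

```text
time: 14.05
tool_pos: [536.9, 82.0, 31.2]
tcp_rot: [-180.0, -0.0, 92.0]
ft_force: [-4.1, 0.6, -1.0]
finger_gap: 11.3
```

```bash
python3 f.py
```

```text
[-3.24  0.68 -0.75] [536.78  81.96  31.17]
```

Call:
apply_moves:
  targets: "0 0 0 0 0.2 0 0.5; 0 0 0 0 0.4 0 0.5; 0 0 0 0 0.55 0 0.5; 0 0 0 0 0.65 0 0.5; 0 0 0 0 0.7 0 0.5"

```text
time: 14.85
tool_pos: [543.9, 82.2, 31.2]
tcp_rot: [-180.0, -0.0, 92.0]
ft_force: [-3.6, 0.8, -0.2]
finger_gap: 11.6
```

Call:
apply_moves:
  targets: "0 0 0 0 0.03 0 0.5; 0 0 0 0 0.06 0 0.5; 0 0 0 0 0.09 0 0.5; 0 0 0 0 0.09 0 0.5; 0 0 0 0 0.09 0 0.5"

```text
time: 15.35
tool_pos: [544.6, 82.2, 31.2]
tcp_rot: [-180.0, -0.0, 92.0]
ft_force: [-3.4, 0.6, -0.7]
finger_gap: 11.8
```

```bash
python3 f.py
python3 - <<'E'
from ov import *
draw('o2.png',502,81.3,1.95)
E
```

```text
[-3.66  0.95 -0.66] [544.62  82.21  31.18]
```

View pics/o2.png

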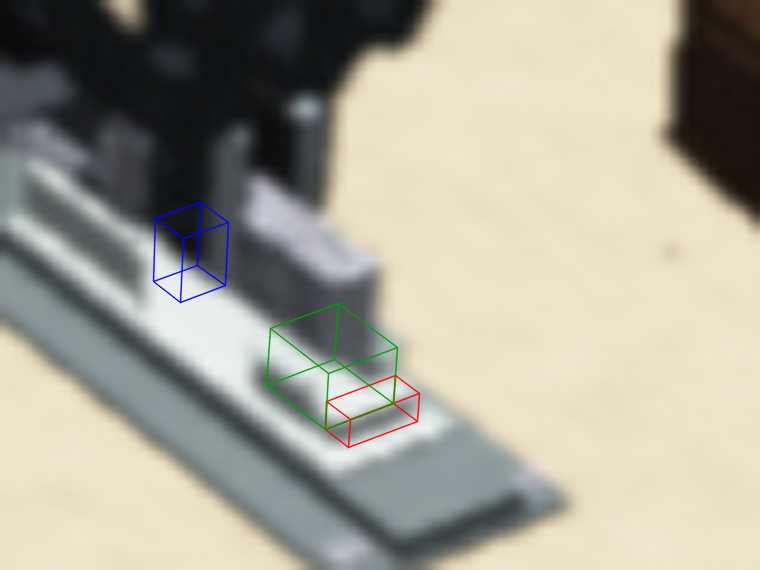

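The strip's front end, at (375,270) to (360,350), stands just behind the lip box. I'll lower it gently.

Call:
apply_moves:
  targets: "0 0 0 0 0 0.1 0.5; 0 0 0 0 0 0.2 0.5; 0 0 0 0 0 0.3 0.5; 0 0 0 0 0 0.4 0.5; 0 0 0 0 0 0.4 0.5"

```text
time: 16.2
tool_pos: [544.6, 82.1, 27.0]
tcp_rot: [-180.0, 0.0, 92.0]
ft_force: [-3.8, -0.2, -0.1]
finger_gap: 11.6
```

Call:
apply_moves:
  targets: "0 0 0 0 0 0.05 0.5; 0 0 0 0 0 0.1 0.5; 0 0 0 0 0 0.15 0.5; 0 0 0 0 0 0.2 0.5; 0 0 0 0 0 0.2 0.5"

```text
time: 16.7
tool_pos: [544.6, 82.2, 25.1]
tcp_rot: [-180.0, -0.0, 92.0]
ft_force: [-4.4, -0.6, 1.0]
finger_gap: 11.4
```

```bash
python3 f.py
```

```text
[-3.77 -0.09  0.53] [544.59  82.22  25.12]
```

Call:
apply_moves:
  targets: "0 0 0 0 0 0.05 0.5; 0 0 0 0 0 0.1 0.5; 0 0 0 0 0 0.15 0.5; 0 0 0 0 0 0.2 0.5; 0 0 0 0 0 0.2 0.5"

```text
time: 17.5
tool_pos: [544.6, 82.2, 23.1]
tcp_rot: [-180.0, 0.0, 92.0]
ft_force: [-3.6, 0.9, 0.5]
finger_gap: 11.4
```

Call:
apply_moves:
  targets: "0 0 0 0 0 0.05 0.5; 0 0 0 0 0 0.1 0.5; 0 0 0 0 0 0.15 0.5; 0 0 0 0 0 0.2 0.5; 0 0 0 0 0 0.2 0.5"

```text
time: 18.0
tool_pos: [544.6, 82.2, 21.1]
tcp_rot: [-180.0, 0.0, 92.0]
ft_force: [-3.6, 0.8, 0.5]
finger_gap: 11.9
```

```bash
python3 f.py
```

```text
[-3.53 -0.04  0.6 ] [544.57  82.21  21.1 ]
```

Call:
apply_moves:
  targets: "0 0 0 0 0 0.03 0.5; 0 0 0 0 0 0.06 0.5; 0 0 0 0 0 0.09 0.5; 0 0 0 0 0 0.12 0.5; 0 0 0 0 0 0.12 0.5"

```text
time: 18.8
tool_pos: [544.7, 82.2, 20.0]
tcp_rot: [180.0, -0.0, 92.0]
ft_force: [-3.2, 0.6, 0.7]
finger_gap: 11.4
```

Call:
apply_moves:
  targets: "0 0 0 0 0 0.02 0.5; 0 0 0 0 0 0.04 0.5; 0 0 0 0 0 0.06 0.5; 0 0 0 0 0 0.06 0.5; 0 0 0 0 0 0.06 0.5"

```text
time: 19.3
tool_pos: [544.6, 82.2, 19.3]
tcp_rot: [-180.0, -0.0, 92.0]
ft_force: [-4.1, -0.5, 0.8]
finger_gap: 11.7
```

```bash
python3 f.py
```

```text
[-3.65  0.07  0.89] [544.63  82.21  19.36]
```

Call:
apply_moves:
  targets: "0 0 0 0 -0.02 0 0.5; 0 0 0 0 -0.04 0 0.5; 0 0 0 0 -0.06 0 0.5; 0 0 0 0 -0.08 0 0.5; 0 0 0 0 -0.08 0 0.5"

```text
time: 20.1
tool_pos: [543.8, 82.2, 19.4]
tcp_rot: [-180.0, -0.0, 92.0]
ft_force: [-2.7, -0.4, 1.3]
finger_gap: 11.6
```

```bash
python3 f.py
```

```text
[-3.48  0.27  0.34] [543.84  82.18  19.37]
```

Call:
apply_moves:
  targets: "0 0 0 0 -0.01 0 0.5; 0 0 0 0 -0.02 0 0.5; 0 0 0 0 -0.03 0 0.5; 0 0 0 0 -0.04 0 0.5; 0 0 0 0 -0.04 0 0.5"

```text
time: 20.9
tool_pos: [543.5, 82.2, 19.4]
tcp_rot: [-180.0, -0.0, 92.0]
ft_force: [-3.7, 0.0, 1.0]
finger_gap: 11.6
```

```bash
python3 f.py
```

```text
[-3.61 -0.23  0.25] [543.46  82.18  19.39]
```

Call:
apply_moves:
  targets: "0 0 0 0 -0.01 0 0.5; 0 0 0 0 -0.02 0 0.5; 0 0 0 0 -0.03 0 0.5; 0 0 0 0 -0.03 0 0.5; 0 0 0 0 -0.03 0 0.5"

```text
time: 21.7
tool_pos: [543.2, 82.2, 19.4]
tcp_rot: [180.0, 0.0, 92.0]
ft_force: [-3.9, 0.2, 1.2]
finger_gap: 11.5
```

```bash
python3 f.py
```

```text
[-3.62  0.2  -0.  ] [543.17  82.16  19.39]
```

Call:
apply_moves:
  targets: "0 0 0 0 -0.01 0 0.5; 0 0 0 0 -0.02 0 0.5; 0 0 0 0 -0.03 0 0.5; 0 0 0 0 -0.03 0 0.5; 0 0 0 0 -0.03 0 0.5"

```text
time: 22.5
tool_pos: [542.9, 82.2, 19.4]
tcp_rot: [180.0, -0.0, 92.0]
ft_force: [-3.8, 1.1, 0.4]
finger_gap: 11.6
```

```bash
python3 f.py
```

```text
[-3.75 -0.18 -0.08] [542.87  82.16  19.4 ]
```

Call:
apply_moves:
  targets: "0 0 0 0 -0.01 0 0.5; 0 0 0 0 -0.02 0 0.5; 0 0 0 0 -0.03 0 0.5; 0 0 0 0 -0.04 0 0.5; 0 0 0 0 -0.04 0 0.5"

```text
time: 23.3
tool_pos: [542.7, 82.1, 19.4]
tcp_rot: [180.0, -0.0, 92.0]
ft_force: [-0.4, 0.9, -2.7]
finger_gap: 11.3
```

```bash
python3 f.py
```

```text
[ 0.12  0.29 -2.5 ] [542.72  82.15  19.44]
```

Call:
apply_moves:
  targets: "0 0 0 0 -0.01 0 0.5; 0 0 0 0 -0.02 0 0.5; 0 0 0 0 -0.03 0 0.5; 0 0 0 0 -0.04 0 0.5; 0 0 0 0 -0.04 0 0.5"

```text
time: 24.1
tool_pos: [542.6, 82.1, 19.6]
tcp_rot: [179.9, -0.0, 92.0]
ft_force: [4.5, 0.4, -5.1]
finger_gap: 11.6
```

```bash
python3 f.py
```

```text
[ 5.35  0.45 -5.82] [542.62  82.15  19.61]
```

Call:
apply_moves:
  targets: "0 0 0 0 0.02 0 0.5; 0 0 0 0 0.04 0 0.5; 0 0 0 0 0.04 0 0.5; 0 0 0 0 0.04 0 0.5; 0 0 0 0 0.04 0 0.5"

```text
time: 24.9
tool_pos: [542.7, 82.1, 19.6]
tcp_rot: [180.0, -0.0, 92.0]
ft_force: [3.4, 0.5, -3.1]
finger_gap: 11.6
```

Call:
apply_moves:
  targets: "0 0 0 0 0 0 1.8; 0 0 0 0 0 0 2.5; 0 0 0 0 0 0 3.5; 0 0 0 0 0 -0.5 4; 0 0 0 0 0 -1.5 4"

```text
time: 25.4
tool_pos: [541.5, 82.1, 34.1]
tcp_rot: [-179.9, 0.0, 92.0]
ft_force: [-0.6, 0.6, -0.0]
finger_gap: 40.1
```

Call:
apply_moves:
  targets: "0 0 0 0 0 -1 4; 0 0 0 0 0 -2 4; 0 0 0 0 0 -3 2; 0 0 0 0 0 -3 0; 0 0 0 0 0 -3 0"

```text
time: 25.9
tool_pos: [542.8, 82.2, 64.9]
tcp_rot: [179.9, -0.0, 92.0]
ft_force: [-0.6, 0.7, -0.0]
finger_gap: 0.1
```

```bash
python3 f.py
python3 - <<'E'
from ov import *
draw('o3.png',502.5,81.3,1.95,(502.5+40,81.3+1.4,14))
E
```

```text
[-0.23  0.15 -0.08] [542.04  82.11  63.87]
```

View pics/o3.png

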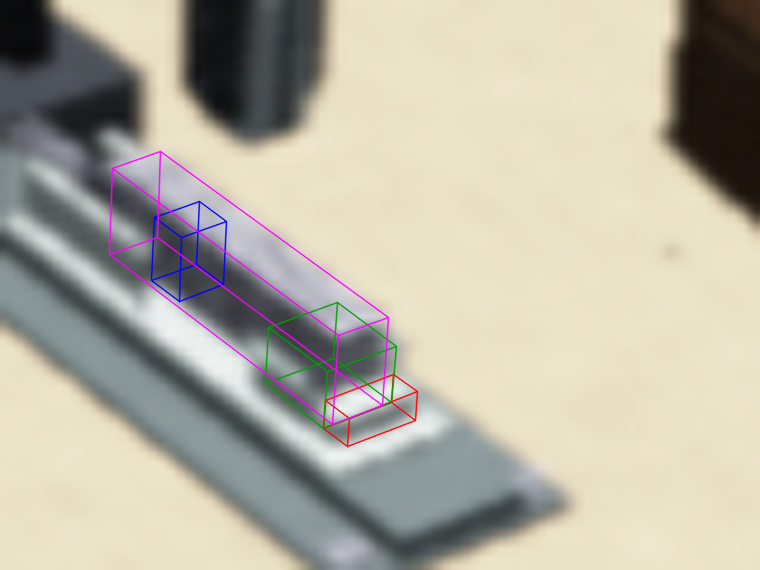

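The strip lies in the channel behind the lip. The fingers are closed above it, tips at about (255,135). Now I'll press it down.

Call:
apply_moves:
  targets: "0 0 0 0 0 0.7 0; 0 0 0 0 0 1.4 0; 0 0 0 0 0 2 0; 0 0 0 0 0 2.3 0; 0 0 0 0 0 2.3 0"

```text
time: 26.75
tool_pos: [541.8, 82.1, 40.4]
tcp_rot: [-179.9, 0.0, 92.0]
ft_force: [-0.4, -0.6, 2.0]
finger_gap: 0.3
```

Call:
apply_moves:
  targets: "0 0 0 0 0 0.1 0; 0 0 0 0 0 0.2 0; 0 0 0 0 0 0.3 0; 0 0 0 0 0 0.35 0; 0 0 0 0 0 0.35 0"

```text
time: 27.25
tool_pos: [542.5, 82.2, 37.9]
tcp_rot: [180.0, -0.0, 92.0]
ft_force: [-0.3, 0.3, 0.1]
finger_gap: 0.1
```

```bash
python3 f.py
```

```text
[0.1  0.01 0.3 ] [542.51  82.15  37.96]
```

Call:
apply_moves:
  targets: "0 0 0 0 0 0.03 0; 0 0 0 0 0 0.06 0; 0 0 0 0 0 0.09 0; 0 0 0 0 0 0.12 0; 0 0 0 0 0 0.12 0"

```text
time: 28.05
tool_pos: [542.5, 82.1, 36.8]
tcp_rot: [-180.0, -0.0, 92.0]
ft_force: [-1.1, -0.1, 1.3]
finger_gap: -0.2
```

```bash
python3 f.py
```

```text
[-1.    0.05  1.3 ] [542.5   82.15  36.77]
```

Call:
apply_moves:
  targets: "0 0 0 0 0 0.01 0; 0 0 0 0 0 0.02 0; 0 0 0 0 0 0.03 0; 0 0 0 0 0 0.04 0; 0 0 0 0 0 0.04 0"

```text
time: 28.85
tool_pos: [542.5, 82.1, 36.3]
tcp_rot: [180.0, 0.0, 92.0]
ft_force: [0.3, 0.6, 2.0]
finger_gap: 0.2
```

```bash
python3 f.py
```

```text
[-0.91  0.21  2.49] [542.5   82.14  36.32]
```

Call:
apply_moves:
  targets: "0 0 0 0 0 0.01 0; 0 0 0 0 0 0.02 0; 0 0 0 0 0 0.03 0; 0 0 0 0 0 0.03 0; 0 0 0 0 0 0.03 0"

```text
time: 29.65
tool_pos: [542.5, 82.1, 36.1]
tcp_rot: [180.0, -0.0, 92.0]
ft_force: [-1.2, -0.5, 2.8]
finger_gap: -0.2
```

```bash
python3 f.py
```

```text
[-1.05  0.05  3.48] [542.53  82.15  36.07]
```

Call:
apply_moves:
  targets: "0 0 0 0 0 0.01 0; 0 0 0 0 0 0.02 0; 0 0 0 0 0 0.02 0; 0 0 0 0 0 0.02 0; 0 0 0 0 0 0.02 0"

```text
time: 30.45
tool_pos: [542.6, 82.1, 36.1]
tcp_rot: [180.0, 0.0, 92.0]
ft_force: [-1.7, -0.3, 5.7]
finger_gap: -0.0
```

```bash
python3 f.py
```

```text
[-1.71  0.12  5.66] [542.54  82.15  36.05]
```

The strip is on the floor: its top is at 36.05 mm under 5.7 N and it no longer sinks. Next is the fin.

Call:
apply_moves:
  targets: "0 0 0 0 0 -0.3 0; 0 0 0 0 0 -1.5 0; 0 0 0 0 0 -3 0; 0 0 0 0 0 -5 0; 0 0 0 0 0 -6.4 0"
  force: 40

```text
time: 31.25
tool_pos: [543.5, 82.2, 102.5]
tcp_rot: [179.9, -0.0, 92.0]
ft_force: [0.5, -0.6, 0.4]
finger_gap: -0.1
```

Call:
apply_moves:
  targets: "0 0 0 0 2 0 2; 0 0 0 0 4 0 4; 0 0 0 0 6 0 4; 0 0 0 0 8 0 4; 0 0 0 0 9.15 0 4"

```text
time: 31.75
tool_pos: [635.6, 85.3, 101.0]
tcp_rot: [179.9, -0.0, 92.0]
ft_force: [-0.5, -0.1, -0.7]
finger_gap: 40.2
```

Call:
apply_moves:
  targets: "0 0 0 0 0 1 4; 0 0 0 0 0 2 4; 0 0 0 0 0 2.2 4; 0 0 0 0 0 2.2 4; 0 0 0 0 0 2.2 4"

```text
time: 32.25
tool_pos: [633.5, 85.3, 77.8]
tcp_rot: [-180.0, 0.0, 92.0]
ft_force: [-0.0, -1.0, 0.4]
finger_gap: 39.7
```

Run:
```python
from h import *
s=sense();print(s["tool_pos"],s["ft_force"],s["finger_gap"])
b=snapshot("scene")[110:240,240:368,::-1]
cv2.imwrite('pics/k1.png',cv2.resize(b,None,fx=4.6,fy=4.6,interpolation=cv2.INTER_CUBIC))
```

```text
[633.46932459  85.30089328  77.81988503] [-0.03900899 -1.04438256  0.37736072] 39.66432236474714
```

View pics/k1.png

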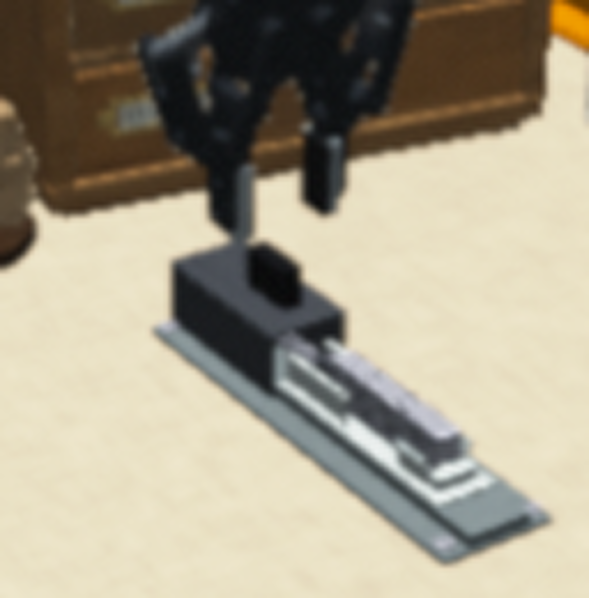

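The strip lies flat behind the lip, from (330,345) to (465,445). The fin, at (275,275), is centred under the open fingers.

Call:
apply_moves:
  targets: "0 0 0 0 0 1 4; 0 0 0 0 0 1.8 4; 0 0 0 0 0 2.4 4; 0 0 0 0 0 2.8 4; 0 0 0 0 0 3 4"

```text
time: 32.8
tool_pos: [633.4, 85.2, 46.8]
tcp_rot: [-179.9, 0.0, 92.0]
ft_force: [0.0, 0.6, -0.4]
finger_gap: 40.2
```

Call:
apply_moves:
  targets: "0 0 0 0 0 0 3; 0 0 0 0 0 0 2; 0 0 0 0 0 0 0.5; 0 0 0 0 0 0 0.5; 0 0 0 0 0 0 0.5"

```text
time: 33.3
tool_pos: [634.2, 86.1, 48.4]
tcp_rot: [179.9, -0.1, 92.0]
ft_force: [-0.4, 5.5, 2.1]
finger_gap: 10.8
```

Call:
apply_moves:
  targets: "0 0 0 0.08 -0.5 0 0.5; 0 0 0 0.08 -1.5 0 0.5; 0 0 0 0.08 -3 0 0.5; 0 0 0 0.08 -4.5 0 0.5; 0 0 0 0.08 -6 0 0.5"

```text
time: 33.8
tool_pos: [574.6, 84.0, 48.4]
tcp_rot: [179.8, 0.0, 92.0]
ft_force: [5.2, 1.9, 0.0]
finger_gap: 11.2
```

Call:
apply_moves:
  targets: "0 0 0 0 -1.5 0 0.5; 0 0 0 0 -3 0 0.5; 0 0 0 0 -4 0 0.5; 0 0 0 0 -4.5 0 0.5; 0 0 0 0 -5 0 0.5"

```text
time: 34.3
tool_pos: [524.5, 82.1, 48.4]
tcp_rot: [179.9, 0.0, 92.0]
ft_force: [4.5, 1.8, 1.8]
finger_gap: 11.1
```

Travelled about 110 mm at roughly 4 N of friction. I'll go slowly from here to the stop.

Call:
apply_moves:
  targets: "0 0 0 0 -0.25 0 0.5; 0 0 0 0 -0.5 0 0.5; 0 0 0 0 -0.7 0 0.5; 0 0 0 0 -0.9 0 0.5; 0 0 0 0 -0.9 0 0.5"

```text
time: 34.8
tool_pos: [515.2, 81.8, 48.3]
tcp_rot: [180.0, 0.0, 92.0]
ft_force: [2.6, -0.8, 6.7]
finger_gap: 10.8
```

Call:
apply_moves:
  targets: "0 0 0 0 -0.05 0 0.5; 0 0 0 0 -0.1 0 0.5; 0 0 0 0 -0.15 0 0.5; 0 0 0 0 -0.2 0 0.5; 0 0 0 0 -0.2 0 0.5"

```text
time: 35.3
tool_pos: [513.4, 81.8, 48.3]
tcp_rot: [179.9, 0.0, 92.0]
ft_force: [3.9, -0.8, 6.0]
finger_gap: 11.0
```

Call:
apply_moves:
  targets: "0 0 0 0 -0.04 0 0.5; 0 0 0 0 -0.08 0 0.5; 0 0 0 0 -0.12 0 0.5; 0 0 0 0 -0.15 0 0.5; 0 0 0 0 -0.15 0 0.5"

```text
time: 35.8
tool_pos: [513.3, 81.7, 48.4]
tcp_rot: [179.8, 0.0, 92.0]
ft_force: [12.5, -0.4, -1.6]
finger_gap: 10.8
```

Call:
apply_moves:
  targets: "0 0 0 0 -0.03 0 0.5; 0 0 0 0 -0.06 0 0.5; 0 0 0 0 -0.09 0 0.5; 0 0 0 0 -0.1 0 0.5; 0 0 0 0 -0.1 0 0.5"

```text
time: 36.3
tool_pos: [513.3, 81.8, 48.5]
tcp_rot: [179.7, 0.0, 91.9]
ft_force: [16.2, -0.1, -6.0]
finger_gap: 10.9
```

Hard stop: the position is fixed at 513.3 while the force rises to 16 N. I'll release and retreat.

Call:
apply_moves:
  targets: "0 0 0 0 0.1 0 0.5; 0 0 0 0 0.1 0 1.5; 0 0 0 0 0.1 0 3; 0 0 0 0 0.1 0 4; 0 0 0 0 0.1 0 4"

```text
time: 36.8
tool_pos: [510.6, 81.9, 47.2]
tcp_rot: [-179.9, -0.0, 92.0]
ft_force: [0.4, -0.2, 1.0]
finger_gap: 39.9
```

Call:
apply_moves:
  targets: "0 0 0 0 0 -1 4; 0 0 0 0 0 -3 4; 0 0 0 0 0 -6 4; 0 0 0 0 0 -9 4; 0 0 0 0 0 -11 4"

```text
time: 37.3
tool_pos: [512.3, 82.0, 161.1]
tcp_rot: [179.8, -0.0, 92.0]
ft_force: [0.6, 0.5, 0.3]
finger_gap: 40.0
```

Call:
apply_moves:
  targets: "0 0 0 -4 1 0 4; 0 0 0 -8 2 0 4; 0 0 0 -12 3 0 4; 0 0 0 -16 4 0 4; 0 0 0 -18 4 0 4"

```text
time: 37.8
tool_pos: [558.3, -99.8, 158.8]
tcp_rot: [179.9, 0.1, 91.9]
ft_force: [-0.0, 0.3, 0.1]
finger_gap: 40.2
```

Run:
```python
from h import *
s=sense();print(s["time"],s["tool_pos"],s["ft_force"])
a=np.mean([snapshot("top")[112:242,325:371,::-1].astype(float) for _ in range(4)],0)
a=cv2.rotate(cv2.resize(np.clip(a*1.7,0,255).astype(np.uint8),None,fx=6,fy=6,interpolation=cv2.INTER_CUBIC),cv2.ROTATE_90_CLOCKWISE)
b=cv2.resize(snapshot("scene")[150:240,262:368,::-1],None,fx=3.5,fy=3.5,interpolation=cv2.INTER_CUBIC)
o=np.zeros((600,790,3),np.uint8);o[:276,:780]=a;o[280:595,:371]=b;cv2.imwrite('pics/z.png',o)
m=camera_model("top")
for q in("cover_fin","loupe","tweezers","plum_stone"):
    print(q,[(np.round(pt(m,d["at"],63 if q=="cover_fin" else 0)[:2]),round(d["confidence"],2)) for d in place_of("top",q)[:1]])
```

```text
37.8 [558.34948393 -99.80299131 158.81529455] [-0.04925566  0.33786753  0.11082477]
cover_fin [(array([510.,  75.]), 0.83)]
loupe [(array([359., 204.]), 0.94)]
tweezers [(array([372.,  86.]), 0.94)]
plum_stone [(array([494.,  74.]), 0.71)]
```

View pics/z.png

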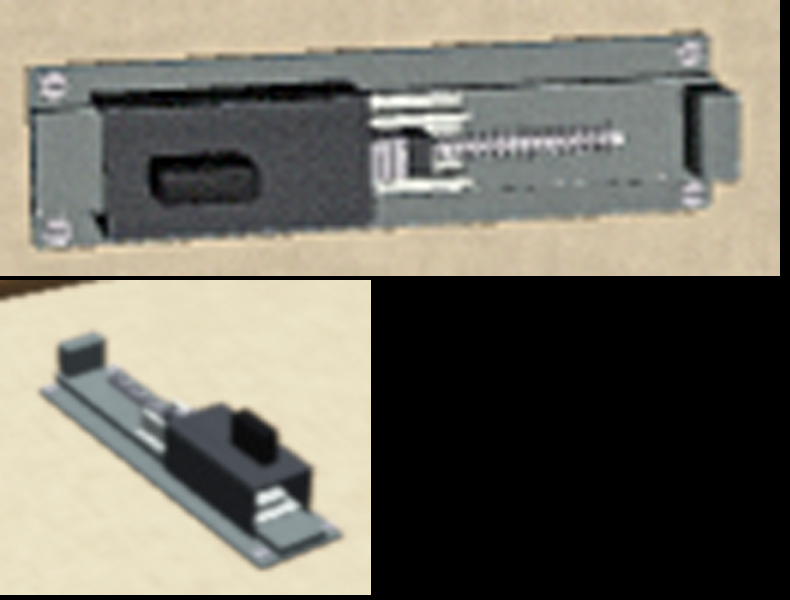

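Run:
```python
from h import *
m=camera_model("top"); f=lambda x,y:[112+(779-x)/6,325+y/6]
for n,a,b,z in(("fin front",(540,158),(168,180),63),("fin rear",(632,158),(260,180),63),("cover front",(478,150),(104,165),41),("cover rear",(738,150),(371,165),41)):
    d=pt(m,f(*a),z)-pt(m,f(*b),z); print(n,np.hypot(*d[:2]).round(1))
```

```text
fin front 118.2
fin rear 119.4
cover front 120.9
cover rear 122.4
```

The picture shows the rail over the strip, with travel measuring 118–122 mm at a scale that reads about 2% short. That fits the stop I felt.

```bash
python3 -c "
from bench import *
print(hand_in())"
```

```text
the job is handed in; nothing more can be done
None
```

The strip is loaded behind the lip, pressed flat on the floor, and the cover rail is slid to its stop. I handed the job in at about 38 s; no verdict is reported.

**What I did:**
- I gripped the strip at mid-length and pushed it about 26 mm back against the follower at no more than about 4 N.
- I lowered it behind the lip and eased it forward until it touched. The force peaked at about 5 N on the wrist, which I estimate as about 9 N on the lip.
- I pressed it down until it stopped sinking, then dragged the rail forward by its fin.

**Last checks:**
- **Strip:** its top was at z = 36.05 mm under 5.7 N, against 36 mm expected for lying on the floor. The view before the cover closed showed it flat and straight.
- **Rail:** it moved about 121 mm by the arm, then stood still while the force rose to 16 N, so it was on the hard stop. The pictures gave 118 to 122 mm; they read about 2% short on known lengths, so they don't prove the last millimetre.
- **Arm:** clear of everything at the end, with wrist force near zero.

**Checks that disagreed:**
- **Plum stone:** the final recogniser run put it on the stapler. That is a false hit; no move I made went near the stone, but I did not check it again.
- **Tweezers:** these read 12 mm from the first reading. I put that down to recogniser scatter, because the arm never came near them.
- **Loupe:** this read within 4 mm of where it started.

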